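Index the stop turret and butt the blank against its stop

ROBOT

A 6-joint arm with a two-finger parallel gripper is mounted at the origin on the work surface. World frame = base frame: x ahead of the robot, y to its left, z up, the work surface at z = 0. Lengths are in m, angles in rad, forces in N, time in s.
With the tool pointing down it reaches from about 0.375 to 0.825 m from the base axis. Payload 5.5 kg.
Tool frame: the origin (TCP) lies between the finger pads; the fingertips stand 14 mm ahead of it and the grasp point (between the pads) lies 5 mm behind it; z points along the fingers, y is the direction in which the jaws open and shut (so a half turn about z gives the same grasp; the last joint's range is limited). The gripper opens to 85 mm and grips with 20 to 120 N. Pads are 22 mm wide; open, the fingers measure 114 mm over their backs; the gripper's body (76 mm by 85 mm) begins 54 mm behind the grasp point. The pads swing forward as they close: fully open they stand 13 mm farther back than shut.
Start: joints at [-1.115, 0.314, -0.047, 1.21, 0, 1.571], TCP at [0.264, -0.539, 0.245] pointing down, gripper open.
Joint ranges: [-2.67, 2.67], [-0.69, 1.73], [-1.03, 1.25], [-2.08, 2.16], [-1.42, 1.45], [-3.14, 3.14]. Speed limits (rad/s): [2.39, 2.39, 3.01, 3.14, 3.14, 3.14].

INTERFACE

Orientations are given as a unit quaternion [w, x, y, z].
In Python, from rig import env gives the robot as it stands.
- The arm moves only by the tool send_rows, never from a script. Its argument "deltas" is a list that holds one entry, the list of rows, each a list of 7 numbers: the shift along the tool's x, y, z in mm, then the turn, a rotation vector about the tool's x, y, z in rad, then the opening, from 0 (shut) to 1 (fully open). In form: [[[x, y, z, rx, ry, rz, gripper], ...]]. A call has exactly 8 rows; each row is the pose to reach, as a shift and turn from the pose commanded when the call began, along the tool's axes at that moment; what a row does not reach only later rows make up. A row lasts 1/8 s, in which the tool goes at most 62.5 mm and 10.7 degrees, less where a joint would pass 70% of its speed; a pose out of reach is approached as far as the arm can. A call with a gripper value outside its range is refused whole. The fingers move at their own pace and stop on an object; the grip force is fixed at half the most. Time passes only in rows, so rows that repeat a pose let the fingers close, or fill a call up. It gives the time, the measured TCP pose, the force and the opening at its end, in the units of the state.
- env.get_state(): the state, without advancing time (a new reading comes with each control period).
- env.read_camera(name): name is "scene" or "side" or "wrist"; returns a dict with "pixels" (400x640x3 uint8, blue, green, red), "K" (3x3 intrinsics, pixels), "rvec" (rotation vector, rad) and "tvec" (3), from world to camera coordinates, as OpenCV has them; the wrist camera has in their place "tool_from_camera" (4x4, takes a point from camera to tool coordinates, whose origin is the TCP and whose axes are the flange's). Camera axes: x right, y down, z forward; pixel columns grow to the right and rows downward; lengths in m; the calibration is good to about 2 mm. A picture is of the moment at which its call begins: read the wrist's pose just before it. There is no depth.
- env.job_done(): hands the job in, once; it reports no verdict.
The state is a dict: "t": time; "joint_pos": joint angles; "dq": joint speeds; "joint_torque": joint torques, N m; "ee_pos": TCP position; "tool_rot": TCP orientation; "ft_force": force on the tool from outside, world axes, zero at the start; "moment": the same for the moment, N m; "finger_gap": opening from 0.0 (shut) to 1.0 (fully open).
Only numpy, scipy, OpenCV 4.12 (cv2) and the standard library are available. Lean on these libraries where they do the work, as an engineer would, in place of code of your own. Each camera call takes 0.05 s, during which the arm holds its last target. There are 200 camera calls.

TASK

On the length-stop jig, turn the six-way stop turret click by click until stop 3 points straight down the channel at the wooden blank (the red-capped rod is stop 1; count on clockwise as seen from above). Then slide the blank along its channel until it butts against the rod itself and the yellow feeler pin in its tip is pushed in, press it up firmly but gently for a moment (about 8 N, in any case more than 3 N and less than 20 N), and let go, leaving it at the stop with the pin still in and the blank lying flat in the channel. Leave everything else on the bench where it is.

Things in the scene. Friction and masses are not known exactly. Their poses are not given: they have to be found in the camera images.
- jig: Plywood board 240 (x) x 440 (y) x 18 mm, fixed to the bench. Origin: centre of its underside. Along y a channel 41 mm wide, centred on x = 0, floor at the board's top, between aluminium rails 10 mm wide, tops 26 mm above the bench, y -210 to +45 mm. Turret axis (vertical) at x 0, y +130 mm. The blank slides to +y. Behind the turret a low detent block, top 34 mm above the bench.
- turret: The stop turret, on the jig at x 0, y +130 mm; origin on its vertical axis, 20 mm above the bench; x runs along the grip bar. At the jig's yaw stop 1 points to the jig's -y, down the channel. Turned t counter-clockwise from that, six detents at t = 0, 60, 120 deg ...; let go between two it snaps to the nearer. Stop 3 is in the channel at t = 120 deg. About 0.2 N m starts each click, falling to nothing half way.
- knob (a point): Centre of the black grip bar on top of the turret, on its axis, 74 mm above the bench. The bar is 50 mm long (this point's x, turning with the turret), 14 mm wide (y), free to grip from above from 58 to 90 mm above the bench. Below it the aluminium head, 64 mm diameter, top 54 mm above the bench, with a 40 mm collar up to 58 mm.
- stop1_tip (a point): Centre of the tip of the red-capped stop rod (8 mm diameter, cap 13 mm), which sticks out level from the turret head: 54 mm from the turret's axis, 40.5 mm above the bench. Axes as the turret's.
- stop3_ref (a point): Reference point on stop 3, the second rod clockwise from above after the red one: on the rod's middle line, 54 mm from the turret's axis, 40.5 mm above the bench. Axes as the turret's. The steel rod, 8 mm diameter, is screw-set: its flat tip lies 2 to 20 mm farther out than this point, not measured, so feel for it. All rods are level, 60 deg apart, reach 54 to 78 mm; all but the red have a pin.
- pin3 (a joint): Sprung yellow feeler pin, 5 mm diameter, standing 4 mm out of stop 3's tip. m pushed in: 0 out, 0.004 flush with the rod's tip, where the rod itself stops the blank. Its spring is light (0.3 N); the blank's friction holds it in.
- blank: Loose wooden block 38 (x) x 140 (y, along the channel) x 45 mm (z), about 0.12 to 0.24 kg, lying on the board in the channel, its top 63 mm above the bench. Origin: centre of its underside.
- blank_center (a point): Centre of the blank, 22.5 mm above its underside and 70 mm from either end.
- offcut: Bystander: dark wood offcut 35 x 70 x 18 mm lying on the jig board beside the channel. Origin: centre of its underside.
- spare_rod: Bystander: spare steel stop rod 60 mm long with a brass nut, lying on the jig board beside the channel. Origin: underside, middle.
- mallet: Bystander: hammer lying on the bench beyond the jig.
- chisel: Bystander: hand tool with orange handle, lying on the robot's right.
- pencil_pot: Bystander: blue cup 70 mm wide, 80 mm high.
- glue: Bystander: white glue bottle 60 mm wide, 160 mm high.
- try_square: Bystander: try square lying on the robot's left, 110 mm wooden stock and 150 mm steel blade.
There are look-alikes about, which are no part of the job. Leave any blue or green look-alike of the blank alone.

How it is judged:
On the way, in this order (a step that is already met when the one before it is completed fails the run):
1. the turret is clicked round so that stop 3 points down the channel (x of stop3_ref in the frame of jig between -0.007 and 0.007 m and y of stop3_ref in the frame of jig below 0.085 m and angular speed of turret below 0.1 rad/s), for 0.2 s.
2. the blank is pressed against stop 3 with more than 3 N (x of stop3_ref in the frame of jig between -0.007 and 0.007 m and y of stop3_ref in the frame of jig below 0.085 m and contact force between blank and turret above 3 N and value of joint pin3 above 0.003 m), for 0.2 s.
At the end, for the whole second after the job is handed in: Stop 3 rests in its detent in line with the channel (stop3_ref within 7 mm of its middle line); the blank is at rest, flat in the channel (5 mm sideways, 3 mm in height, 0.06 rad), centred within 93 mm of stop3_ref, butted so that the feeler pin stays pushed in by more than 2.2 of its 4 mm (all of step 1 and value of joint pin3 above 0.0022 m and distance between blank_center and stop3_ref below 0.093 m and x of blank in the frame of jig between -0.005 and 0.005 m and z of blank in the frame of jig below 0.021 m and angle between the y axis of blank and the y axis of jig, either way round below 0.06 rad and angle between blank's own z axis and vertical below 0.05 rad and linear speed of blank below 0.01 m/s); the robot touches nothing.
It fails at once if the blank is rammed against the stop turret with more than 20 N (contact force between blank and turret above 20 N).
It fails at once if another thing on the bench is moved by more than 20 mm (distance of any of offcut, spare_rod, mallet, chisel, pencil_pot, glue, try_square from where it was at the start of the episode above 0.02 m).
It also fails if it takes over 72 s, if anything falls off the work surface, if the arm or the gripper's body presses on something with over 40 N, if the wrist force passes 120 N, or if a joint passes its speed limit or range.

## Working session

There is one attempt and no reset: what is moved stays moved. The work goes in short steps, Python scripts to look and compute and a tool call to move; the robot and the scene stay as the last step left them, time stands still between calls to the robot, and variables do not carry over. Pictures are saved under pics/ and viewed, about 8 in all and at most 12, crops included, and the job is handed in when it is done.

Besides the shell and the picture viewer there is one more tool, called after "Emit:" as a command line: name --argument value ..., lists and objects as JSON in quotes. send_rows: Moves the arm, as the interface text tells. Its arguments: {"type":"object","properties":{"deltas":{"type":"array"}},"required":["deltas"]}

```bash
mkdir -p pics; cat > h.py <<'E'
from rig import env
import numpy as np, cv2
from scipy.spatial.transform import Rotation as R
def cam(n):
    s=env.get_state(); c=env.read_camera(n)
    if 'rvec' in c:
        Rm=cv2.Rodrigues(np.array(c['rvec'],float))[0]; t=np.array(c['tvec'],float).ravel()
        c['R']=Rm.T; c['o']=-Rm.T@t
    else:
        T=np.array(c['tool_from_camera']); q=s['tool_rot']; Rt=R.from_quat([q[1],q[2],q[3],q[0]]).as_matrix()
        c['R']=Rt@T[:3,:3]; c['o']=Rt@T[:3,3]+np.array(s['ee_pos'])
    return c
def ray(c,u,v,z):
    d=c['R']@(np.linalg.inv(np.array(c['K']))@np.array([u,v,1.]))
    return c['o']+d*(z-c['o'][2])/d[2]
def proj(c,p):
    q=np.array(c['K'])@(c['R'].T@(np.array(p)-c['o'])); return q[:2]/q[2]
E
python3 - <<'E'
from h import *
print(env.get_state())
for n in ['scene','side']:
    c=cam(n); cv2.imwrite(f'pics/{n}0.png',c['pixels']); print(n,c['o'],c['R'][:,2])
E
```

```text
{'t': 0.0, 'joint_pos': array([-1.11503210e+00,  3.14217905e-01, -4.80601850e-02,  1.21019604e+00,
       -1.71310919e-05,  1.57079896e+00]), 'dq': array([ 0.00065182,  0.0003694 , -0.00210585, -0.00176139, -0.00020039,
        0.00112352]), 'joint_torque': array([-9.29496964e-04, -5.39584172e+01,  3.39748836e+01,  1.92247453e-02,
        6.93470020e-05,  3.42532837e-05]), 'ee_pos': array([ 0.26384513, -0.53826938,  0.24444769]), 'tool_rot': array([-8.15279988e-04,  9.74146994e-01,  2.25913547e-01, -1.97865963e-04]), 'ft_force': array([0.28408774, 0.34607471, 0.39361836]), 'moment': array([0.02233048, 0.02224166, 0.00888368]), 'finger_gap': 1.0007866799173102}
scene [1.00913027 0.37033898 0.97293525] [-0.4410245  -0.37949136 -0.81331648]
side [-0.03429143  0.80329575  1.00243725] [ 0.38494906 -0.61606141 -0.68722817]
```

View pics/scene0.png

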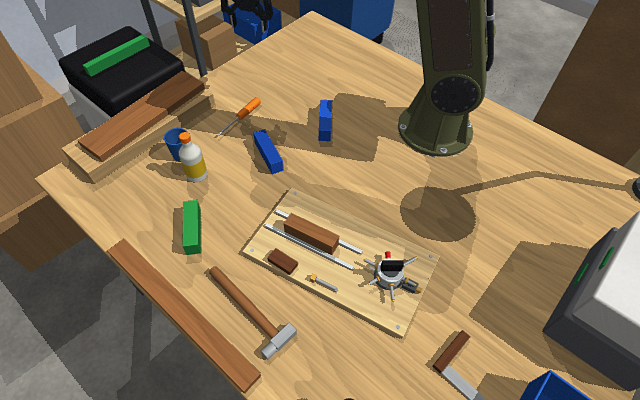

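View pics/side0.png

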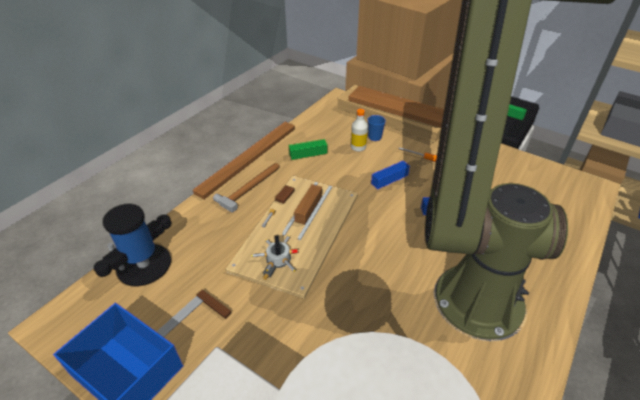

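The jig is at about (340,262) in the scene view, with the turret at (392,270) and the red cap at (388,256). Things that could be taken for the blank:
- brown block in the channel (312,233): this is my choice
- dark offcut (283,261)
- blue blocks (268,152) and (326,120)
- green blocks (191,228) and (115,55)

I'll check it in a close crop.

```bash
python3 - <<'E'
from h import *
a=cv2.imread('pics/scene0.png')[180:345,230:450]
b=cv2.imread('pics/side0.png')[170:305,220:370]
cv2.imwrite('pics/crop0.png',cv2.resize(a,None,fx=3.6,fy=3.6,interpolation=cv2.INTER_CUBIC))
E
```

```text
(no output)
```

View pics/crop0.png

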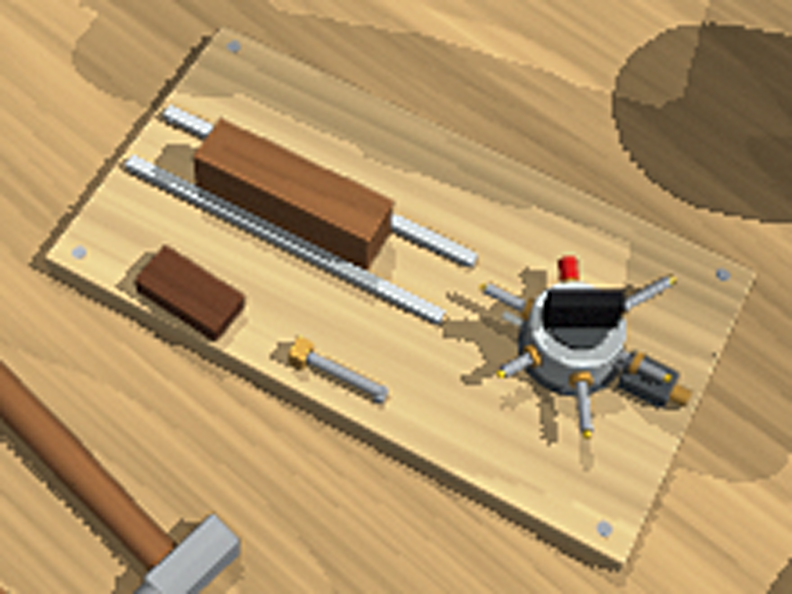

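```bash
python3 - <<'E'
from h import *
c=cam('scene')
f=lambda u,v,z: ray(c,u/3.6+230,v/3.6+180,z)
P=np.array([f(220,28,.018),f(755,272,.018),f(622,568,.018),f(34,262,.018)])[:,:2]
print('corners',P.round(4).tolist(),[np.linalg.norm(P[i]-P[i-1]).round(4) for i in range(4)])
ctr=P.mean(0); yv=(P[1]+P[2]-P[0]-P[3]); yaw=np.arctan2(yv[1],yv[0])-np.pi/2
Rz=np.array([[np.cos(yaw),-np.sin(yaw)],[np.sin(yaw),np.cos(yaw)]])
print('ctr',ctr,'yaw',np.degrees(yaw))
ax=ctr+Rz@[0,.13]; print('axis',ax)
loc=lambda p:(Rz.T@(p[:2]-ctr)).round(4)
for n,u,v,z in [('red',569,270,.0405),('chan rod',485,288,.0405),('barL',548,305,.09),('barR',625,305,.09),('cw1',675,280,.0405),
 ('bl front top A',393,200,.063),('bl front top B',372,237,.063),('bl back A',220,121,.063),('back B',196,157,.063),
 ('rail1 s',168,113,.026),('rail1 e',473,259,.026),('rail2 s',130,163,.026),('rail2 e',442,319,.026)]:
    p=f(u,v,z); print(n,p[:2].round(4),'jig',loc(p))
E
```

```text
corners [[0.4909, -0.1662], [0.3971, 0.2601], [0.632, 0.311], [0.7283, -0.1201]] [np.float64(0.2418), np.float64(0.4366), np.float64(0.2403), np.float64(0.4417)]
ctr [0.56205544 0.07118866] yaw 12.496330494150468
axis [0.53392642 0.19810894]
red [0.4954 0.1671] jig [-0.0443  0.1081]
chan rod [0.5448 0.1329] jig [-0.0035  0.064 ]
barL [0.5523 0.1829] jig [0.0146 0.1112]
barR [0.5194 0.2195] jig [-0.0096  0.154 ]
cw1 [0.4534 0.2254] jig [-0.0727  0.1741]
bl front top A [0.5443 0.0498] jig [-0.022 -0.017]
bl front top B [0.5763 0.058 ] jig [ 0.011 -0.016]
bl back A [ 0.576  -0.0835] jig [-0.0199 -0.154 ]
back B [ 0.6093 -0.0749] jig [ 0.0145 -0.1529]
rail1 s [ 0.5789 -0.1354] jig [-0.0283 -0.2054]
rail1 e [0.5251 0.109 ] jig [-0.0279  0.0449]
rail2 s [ 0.6287 -0.1249] jig [ 0.0227 -0.2058]
rail2 e [0.5759 0.1221] jig [0.0245 0.0467]
```

Emit:
send_rows --deltas '[[[30,-29,0,0,0,0,1],[70,-67,0,0,0,0,1],[112,-108,0,0,0,0,1],[155,-149,0,0,0,0,1],[198,-190,0,0,0,0,1],[241,-232,0,0,0,0,1],[284,-273,0,0,0,0,1],[310,-298,0,0,0,0,1]]]'

```text
t: 1.15
ee_pos: [0.4116, -0.1323, 0.2453]
tool_rot: [-0.0, 0.974, 0.227, 0.0]
ft_force: [0.2, -0.7, 0.2]
finger_gap: 1.002
```

```bash
cat > st.py <<'E'
from h import *
s=env.get_state(); q=s['tool_rot']; Rt=R.from_quat([q[1],q[2],q[3],q[0]]).as_matrix()
print('t',round(s['t'],2),'pos',s['ee_pos'].round(4),'yawx',np.degrees(np.arctan2(Rt[1,0],Rt[0,0])).round(2),'F',s['ft_force'].round(2),'M',s['moment'].round(2),'gap',round(s['finger_gap'],3),'q',s['joint_pos'].round(3))
E
python3 st.py
```

```text
t 1.15 pos [ 0.4116 -0.1323  0.2453] yawx 26.23 F [ 0.16 -0.7   0.19] M [-0.03 -0.06  0.  ] gap 1.002 q [-3.110e-01 -2.000e-03 -4.210e-01  1.152e+00  0.000e+00  2.372e+00]
```

Emit:
send_rows --deltas '[[[30,-29,0,0,0,-0.18,1],[70,-67,0,0,0,-0.36,1],[110,-106,0,0,0,-0.54,1],[150,-144,0,0,0,-0.72,1],[190,-182,0,0,0,-0.9,1],[225,-216,0,0,0,-1.08,1],[248,-238,0,0,0,-1.26,1],[253,-243,0,0,0,-1.44,1]]]'

```text
t: 2.15
ee_pos: [0.5317, 0.1969, 0.2446]
tool_rot: [-0.0, 0.58, 0.815, -0.0]
ft_force: [-0.2, -0.2, -0.3]
finger_gap: 1.0
```

Emit:
send_rows --deltas '[[[0,0,0,0,0,-0.18,1],[0,0,0,0,0,-0.36,1],[0,0,0,0,0,-0.415,1],[0,0,0,0,0,-0.415,1],[0,0,0,0,0,-0.415,1],[0,0,0,0,0,-0.415,1],[0,0,0,0,0,-0.415,1],[0,0,0,0,0,-0.415,1]]]'

```text
t: 3.15
ee_pos: [0.5315, 0.1948, 0.2453]
tool_rot: [0.0, 0.404, 0.915, -0.0]
ft_force: [-0.2, -0.5, 0.9]
finger_gap: 0.996
```

```bash
python3 st.py; python3 - <<'E'
from h import *
c=cam('wrist'); cv2.imwrite('pics/w1.png',c['pixels']); print(c['o'],c['R'])
for p in [(.5315,.1975,.09),(.534,.198,.09)]: print(proj(c,p))
E
```

```text
t 3.15 pos [0.5315 0.1948 0.2453] yawx 132.39 F [-0.24 -0.47  0.93] M [-0.01  0.01 -0.  ] gap 0.996 q [ 0.351  0.25  -0.132  1.189 -0.     1.182]
[0.47836736 0.25398128 0.37478852] [[ 0.73870966  0.63975837  0.21217274]
 [ 0.67402288 -0.70166644 -0.23099212]
 [ 0.00109535  0.3136454  -0.94953955]]
[316.15727786 180.93213816]
[318.70382741 182.41471148]
```

View pics/w1.png

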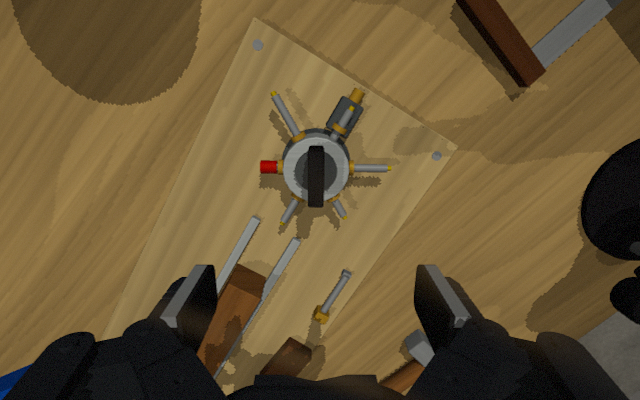

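The wrist view shows the bar at (316,177), lying along the image's vertical, the head at about (316,165), the red rod to the left at (268,167), and stop 3 behind at the detent block. Next I'll fix the axis.

```bash
python3 - <<'E'
from h import *
c=cam('wrist'); im=c['pixels']
g=cv2.cvtColor(im,cv2.COLOR_BGR2GRAY)
m=(g<45).astype(np.uint8); m[:130]=0;m[220:]=0;m[:,:290]=0;m[:,345:]=0
n,l,s,ce=cv2.connectedComponentsWithStats(m); k=1+np.argmax(s[1:,4]); x,y,w,h,a=s[k]; print('bar bbox',s[k])
rows=[(r,*(np.where((l[r]==k))[0][[0,-1]])) for r in range(y,y+h,6)]; print(rows)
for u,v,z in [(x+w/2,y+h,.09)]: 
    p=ray(c,u,v,z); print('far end',p, 'ctr', p[:2]-.025*np.array([.675,-.737]))
for u,v,n,z in [(268,167,'red',.0405),(390,168,'rod opp',.0405),(258,219,'rail1end',.026),(298,240,'rail2end',.026),(255,17,'corner',.018),(456,149,'corner',.018),(316,165,'head',.054)]:
    print(n,ray(c,u,v,z).round(4))
E
```

```text
bar bbox [ 302  146   23   61 1094]
[(146, np.int64(310), np.int64(322)), (152, np.int64(307), np.int64(324)), (158, np.int64(307), np.int64(324)), (164, np.int64(305), np.int64(324)), (170, np.int64(304), np.int64(324)), (176, np.int64(304), np.int64(324)), (182, np.int64(303), np.int64(324)), (188, np.int64(306), np.int64(323)), (194, np.int64(308), np.int64(322)), (200, np.int64(308), np.int64(322)), (206, np.int64(309), np.int64(322))]
far end [0.54574906 0.17845973 0.09      ] ctr [0.52887406 0.19688473]
red [0.4958 0.1661 0.0405]
rod opp [0.5859 0.2469 0.0405]
rail1end [0.5256 0.1106 0.026 ]
rail2end [0.5743 0.1212 0.026 ]
corner [0.3967 0.2612 0.018 ]
corner [0.6293 0.3068 0.018 ]
head [0.5275 0.2018 0.054 ]
```

Emit:
send_rows --deltas '[[[3,2,30,0,0,0,1],[3,2,65,0,0,0,1],[3,2,100,0,0,0,1],[3,2,130,0,0,0,0.7],[3,2,155,0,0,0,0.5],[3,2,168,0,0,0,0.4],[3,2,168,0,0,0,0.35],[3,2,168,0,0,0,0.35]]]'

```text
t: 4.25
ee_pos: [0.5318, 0.1987, 0.0784]
tool_rot: [0.001, 0.404, 0.915, 0.001]
ft_force: [0.1, 0.0, 0.3]
finger_gap: 0.352
```

```bash
python3 st.py; python3 - <<'E'
from h import *
c=cam('wrist'); cv2.imwrite('pics/w2.png',c['pixels'])
E
```

```text
t 4.25 pos [0.5318 0.1987 0.0784] yawx 132.4 F [0.08 0.   0.32] M [ 0.02 -0.01 -0.01] gap 0.352 q [ 0.358  0.373 -0.366  0.83   0.     1.188]
```

View pics/w2.png

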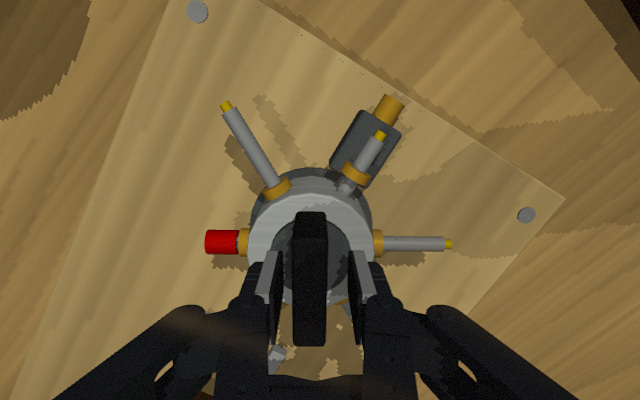

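The bar is between the pads at (310,280), about 1.5 mm toward tool -y. I'll shift and close.

Emit:
send_rows --deltas '[[[0,-1.5,1,0,0,0,0.35],[0,-1.5,1,0,0,0,0.15],[0,-1.5,1,0,0,0,0],[0,-1.5,1,0,0,0,0],[0,-1.5,1,0,0,0,0],[0,-1.5,1,0,0,0,0],[0,-1.5,1,0,0,0,0],[0,-1.5,1,0,0,0,0]]]'

```text
t: 5.3
ee_pos: [0.5298, 0.1972, 0.0769]
tool_rot: [0.0, 0.404, 0.915, -0.0]
ft_force: [-3.9, -1.0, 5.3]
finger_gap: 0.154
```

```bash
python3 st.py
```

```text
t 5.3 pos [0.5298 0.1972 0.0769] yawx 132.39 F [-3.9  -1.04  5.31] M [-0.28  0.54 -0.02] gap 0.154 q [ 0.356  0.372 -0.372  0.827 -0.     1.187]
```

Emit:
send_rows --deltas '[[[0,0,0,0,0,-0.1,0],[0,0,0,0,0,-0.25,0],[0,0,0,0,0,-0.4,0],[0,0,0,0,0,-0.55,0],[0,0,0,0,0,-0.7,0],[0,0,0,0,0,-0.85,0],[0,0,0,0,0,-0.97,0],[0,0,0,0,0,-1.047,0]]]'

```text
t: 6.3
ee_pos: [0.5302, 0.1983, 0.0769]
tool_rot: [0.0, -0.11, 0.994, 0.001]
ft_force: [-1.6, 2.4, 1.6]
finger_gap: 0.153
```

```bash
python3 st.py
```

```text
t 6.3 pos [0.5302 0.1983 0.0769] yawx -167.42 F [-1.57  2.39  1.63] M [ 0.36  0.4  -0.18] gap 0.153 q [ 0.357  0.372 -0.372  0.826  0.001  0.138]
```

Emit:
send_rows --deltas '[[[0,0,0,0,0,-0.1,0],[0,0,0,0,0,-0.25,0],[0,0,0,0,0,-0.4,0],[0,0,0,0,0,-0.55,0],[0,0,0,0,0,-0.7,0],[0,0,0,0,0,-0.85,0],[0,0,0,0,0,-0.97,0],[0,0,0,0,0,-1.047,0]]]'

```text
t: 7.3
ee_pos: [0.5295, 0.1991, 0.0769]
tool_rot: [0.001, -0.592, 0.806, 0.002]
ft_force: [-4.1, 4.7, 5.8]
finger_gap: 0.153
```

Emit:
send_rows --deltas '[[[0,0,0,0,0,-0.1,0],[0,0,0,0,0,-0.25,0],[0,0,0,0,0,-0.4,0],[0,0,0,0,0,-0.55,0],[0,0,0,0,0,-0.7,0],[0,0,0,0,0,-0.85,0],[0,0,0,0,0,-0.97,0],[0,0,0,0,0,-1.047,0]]]'

```text
t: 8.3
ee_pos: [0.5284, 0.1988, 0.0769]
tool_rot: [-0.001, 0.916, -0.402, -0.002]
ft_force: [-7.0, 4.0, 8.1]
finger_gap: 0.156
```

```bash
python3 st.py
```

```text
t 8.3 pos [0.5284 0.1988 0.0769] yawx -47.4 F [-7.03  3.97  8.1 ] M [ 0.74  1.26 -0.21] gap 0.156 q [ 0.358  0.372 -0.372  0.828  0.004 -1.956]
```

Emit:
send_rows --deltas '[[[0,0,0,0,0,0,0.2],[0,0,0,0,0,0,0.45],[0,0,0,0,0,0,0.45],[0,0,-15,0,0,0,0.45],[0,0,-50,0,0,0,0.45],[0,0,-100,0,0,0,0.3],[0,0,-145,0,0,0,0.1],[0,0,-168,0,0,0,0]]]'

```text
t: 9.3
ee_pos: [0.5311, 0.1978, 0.2485]
tool_rot: [-0.002, 0.915, -0.404, 0.002]
ft_force: [-0.6, 0.6, 0.0]
finger_gap: 0.004
```

```bash
python3 st.py
```

```text
t 9.3 pos [0.5311 0.1978 0.2485] yawx -47.66 F [-0.56  0.57  0.02] M [ 0.02 -0.09 -0.01] gap 0.004 q [ 0.356  0.245 -0.13   1.19  -0.    -1.953]
```

Emit:
send_rows --deltas '[[[20,12,0,0,0,0.07,0],[60,35,0,0,0,0.15,0],[105,61,0,0,0,0.25,0],[150,87,0,0,0,0.35,0],[195,113,0,0,0,0.45,0],[235,137,0,0,0,0.52,0],[265,154,0,0,0,0.52,0],[277,161,0,0,0,0.52,0]]]'

```text
t: 10.3
ee_pos: [0.5978, -0.1177, 0.2452]
tool_rot: [-0.0, 0.78, -0.626, 0.0]
ft_force: [0.4, 0.2, -0.5]
finger_gap: 0.001
```

```bash
python3 st.py; python3 - <<'E'
from h import *
c=cam('wrist'); cv2.imwrite('pics/w3.png',c['pixels']); np.savez('w3.npz',o=c['o'],R=c['R'],K=c['K'])
c=cam('scene'); cv2.imwrite('pics/s3.png',cv2.resize(c['pixels'][180:345,230:450],None,fx=3.6,fy=3.6,interpolation=cv2.INTER_CUBIC))
E
```

```text
t 10.3 pos [ 0.5978 -0.1177  0.2452] yawx -77.57 F [ 0.43  0.19 -0.5 ] M [ 0.06 -0.06 -0.04] gap 0.001 q [-0.194  0.33  -0.024  1.215 -0.    -1.982]
```

View pics/w3.png

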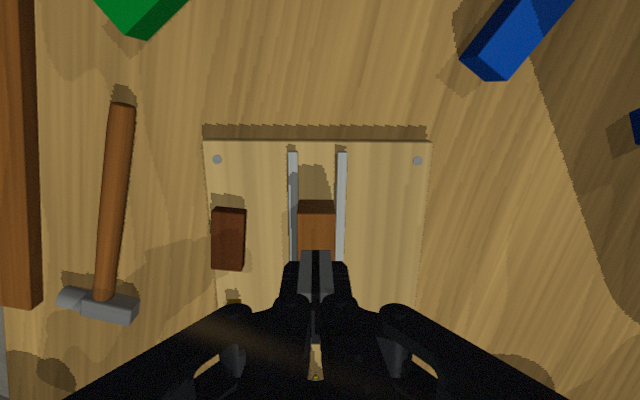

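View pics/s3.png

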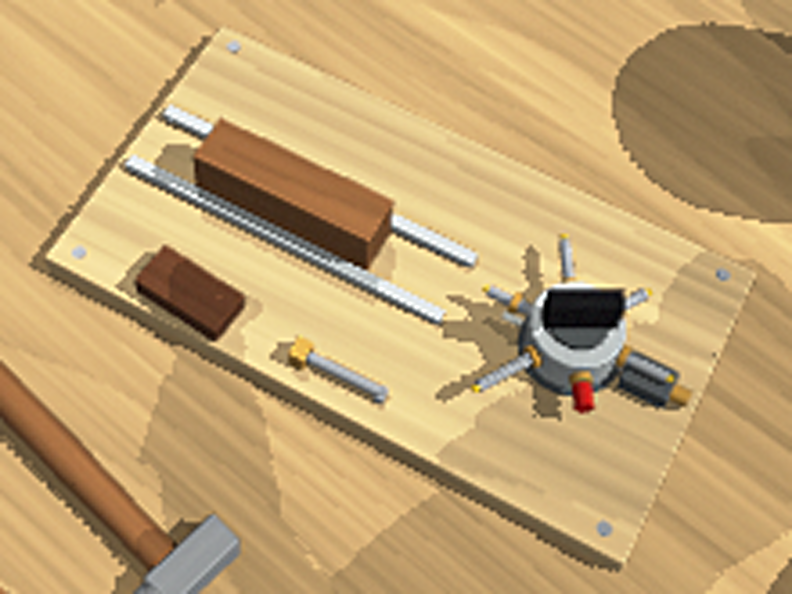

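The turret is half a turn round: red is at (584,397), stop 2 at (475,388), and stop 3 points down the channel at (485,288). The wrist view shows the blank's rear at (316,213), in line with the fingers.

```bash
python3 - <<'E'
from h import *
d=np.load('w3.npz'); c=dict(o=d['o'],R=d['R'],K=d['K'])
ctr=np.array([.5584,.071]); y=np.radians(12.45); Rz=np.array([[np.cos(y),-np.sin(y)],[np.sin(y),np.cos(y)]])
L=lambda p:(Rz.T@(p[:2]-ctr)).round(4)
for n,u,v,z in [('rear L',298,213,.063),('rear R',335,213,.063),('rear bot',300,201,.018),('rail L in',298,152,.026),('rail R in',337,152,.026),('rail L in2',298,255,.026),('corner',203,140,.018),('corner2',431,142,.018)]:
    p=ray(c,u,v,z); print(n,p.round(4),L(p))
print('tcp',L(env.get_state()['ee_pos']))
E
```

```text
rear L [ 0.6078 -0.0789  0.063 ] [ 0.0159 -0.157 ]
rear R [ 0.5729 -0.0866  0.063 ] [-0.0198 -0.157 ]
rear bot [ 0.6073 -0.0761  0.018 ] [ 0.016  -0.1542]
rail L in [ 0.6201 -0.13    0.026 ] [ 0.0169 -0.2096]
rail R in [ 0.5812 -0.1386  0.026 ] [-0.0229 -0.2096]
rail L in2 [ 0.5967 -0.0156  0.026 ] [ 0.0188 -0.0928]
corner [ 0.7185 -0.1196  0.018 ] [ 0.1152 -0.2206]
corner2 [ 0.4881 -0.1683  0.018 ] [-0.1203 -0.2185]
tcp [-0.0021 -0.1918]
```

Emit:
send_rows --deltas '[[[0,0,20,0,0,0,0],[0,0,50,0,0,0,0],[0,0,85,0,0,0,0],[0,0,120,0,0,0,0],[0,0,150,0,0,0,0],[0,0,178,0,0,0,0],[0,0,194,0,0,0,0],[0,0,197,0,0,0,0]]]'

```text
t: 11.4
ee_pos: [0.5969, -0.1147, 0.0467]
tool_rot: [0.0, 0.781, -0.625, -0.001]
ft_force: [-0.7, -0.8, -0.2]
finger_gap: -0.001
```

Emit:
send_rows --deltas '[[[0,0,0,0,0,0,0],[-2,0,0,0,0,0,0],[-6,0,0,0,0,0,0],[-10,0,0,0,0,0,0],[-14,0,0,0,0,0,0],[-18,0,0,0,0,0,0],[-22,0,0,0,0,0,0],[-25,0,0,0,0,0,0]]]'

```text
t: 12.4
ee_pos: [0.5921, -0.0912, 0.0473]
tool_rot: [0.0, 0.78, -0.625, 0.0]
ft_force: [0.5, 0.1, 0.3]
finger_gap: 0.001
```

```bash
python3 st.py
```

```text
t 12.4 pos [ 0.5921 -0.0912  0.0473] yawx -77.42 F [0.45 0.07 0.3 ] M [-0.13 -0.09 -0.04] gap 0.001 q [-0.153  0.459 -0.316  0.796 -0.    -1.943]
```

Emit:
send_rows --deltas '[[[-2,0,0,0,0,0,0],[-6,0,0,0,0,0,0],[-12,0,0,0,0,0,0],[-19,0,0,0,0,0,0],[-26,0,0,0,0,0,0],[-33,0,0,0,0,0,0],[-40,0,0,0,0,0,0],[-45,0,0,0,0,0,0]]]'

```text
t: 13.4
ee_pos: [0.5822, -0.0469, 0.0473]
tool_rot: [-0.0, 0.78, -0.625, -0.0]
ft_force: [0.3, -0.8, 0.1]
finger_gap: 0.002
```

Emit:
send_rows --deltas '[[[-2,0,0,0,0,0,0],[-4,0,0,0,0,0,0],[-6,0,0,0,0,0,0],[-8,0,0,0,0,0,0],[-10,0,0,0,0,0,0],[-12,0,0,0,0,0,0],[-13.5,0,0,0,0,0,0],[-15,0,0,0,0,0,0]]]'

```text
t: 14.4
ee_pos: [0.5791, -0.0327, 0.0473]
tool_rot: [-0.0, 0.78, -0.625, 0.0]
ft_force: [-0.4, -2.0, 0.3]
finger_gap: 0.001
```

```bash
python3 st.py;  python3 - <<'E'
from h import *
c=cam('scene'); cv2.imwrite('pics/s4.png',cv2.resize(c['pixels'][200:300,290:430],None,fx=5,fy=5,interpolation=cv2.INTER_CUBIC))
E
```

```text
t 14.4 pos [ 0.5791 -0.0327  0.0473] yawx -77.43 F [-0.42 -1.99  0.25] M [-0.24 -0.09  0.02] gap 0.001 q [-0.056  0.428 -0.365  0.778 -0.    -1.847]
```

View pics/s4.png

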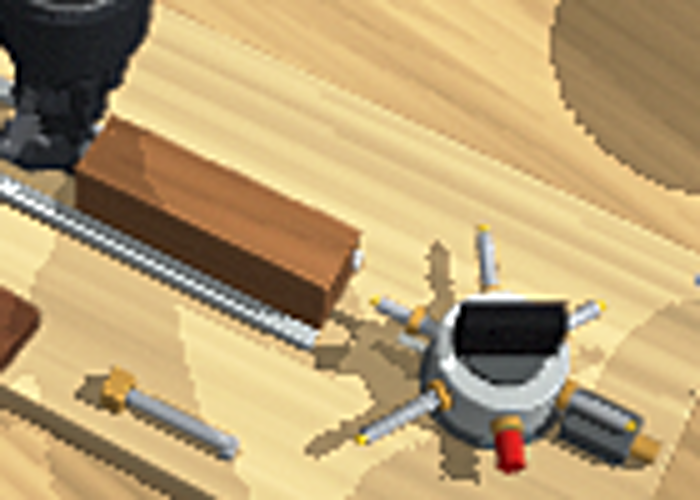

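The blank's front is at about (342,262) and stop 3's pin tip at (375,300), so some gap remains.

```bash
python3 - <<'E'
from h import *
c=cam('scene')
ctr=np.array([.5584,.071]); y=np.radians(12.45); Rz=np.array([[np.cos(y),-np.sin(y)],[np.sin(y),np.cos(y)]])
for n,u,v,z in [('fA',360,235,.063),('fB',323,283,.063),('fBbot',320,327,.018),('pin',375,300,.0405),('rodtip',383,304,.0405)]:
    p=ray(c,u/5+290,v/5+200,z); print(n,(Rz.T@(p[:2]-ctr)).round(4))
E
```

```text
fA [-0.0168  0.0455]
fB [0.0159 0.0415]
fBbot [0.0146 0.0435]
pin [-0.0003  0.064 ]
rodtip [-0.0002  0.0683]
```

Emit:
send_rows --deltas '[[[-2,0,0,0,0,0,0],[-4,0,0,0,0,0,0],[-6,0,0,0,0,0,0],[-8,0,0,0,0,0,0],[-10,0,0,0,0,0,0],[-12,0,0,0,0,0,0],[-14,0,0,0,0,0,0],[-16,0,0,0,0,0,0]]]'

```text
t: 15.5
ee_pos: [0.5755, -0.0171, 0.0473]
tool_rot: [0.0, 0.78, -0.625, 0.0]
ft_force: [0.2, -1.4, -0.4]
finger_gap: 0.001
```

Emit:
send_rows --deltas '[[[-0.5,0,0,0,0,0,0],[-1,0,0,0,0,0,0],[-1.5,0,0,0,0,0,0],[-2,0,0,0,0,0,0],[-2.25,0,0,0,0,0,0],[-2.5,0,0,0,0,0,0],[-2.75,0,0,0,0,0,0],[-3,0,0,0,0,0,0]]]'

```text
t: 16.5
ee_pos: [0.5749, -0.0143, 0.0473]
tool_rot: [-0.0, 0.78, -0.625, 0.0]
ft_force: [0.6, -1.7, -0.4]
finger_gap: -0.003
```

Emit:
send_rows --deltas '[[[-0.3,0,0,0,0,0,0],[-0.6,0,0,0,0,0,0],[-0.9,0,0,0,0,0,0],[-1.2,0,0,0,0,0,0],[-1.4,0,0,0,0,0,0],[-1.6,0,0,0,0,0,0],[-1.8,0,0,0,0,0,0],[-2,0,0,0,0,0,0]]]'

```text
t: 17.5
ee_pos: [0.5745, -0.0123, 0.0473]
tool_rot: [-0.0, 0.78, -0.625, 0.0]
ft_force: [1.1, -1.8, 0.8]
finger_gap: 0.001
```

Emit:
send_rows --deltas '[[[-0.2,0,0,0,0,0,0],[-0.4,0,0,0,0,0,0],[-0.6,0,0,0,0,0,0],[-0.8,0,0,0,0,0,0],[-1,0,0,0,0,0,0],[-1.2,0,0,0,0,0,0],[-1.4,0,0,0,0,0,0],[-1.5,0,0,0,0,0,0]]]'

```text
t: 18.5
ee_pos: [0.5743, -0.0115, 0.0473]
tool_rot: [0.0, 0.78, -0.626, 0.001]
ft_force: [1.0, -5.9, 0.6]
finger_gap: 0.0
```

Emit:
send_rows --deltas '[[[-0.2,0,0,0,0,0,0],[-0.4,0,0,0,0,0,0],[-0.6,0,0,0,0,0,0],[-0.6,0,0,0,0,0,0],[-0.6,0,0,0,0,0,0],[-0.6,0,0,0,0,0,0],[-0.6,0,0,0,0,0,0],[-0.6,0,0,0,0,0,0]]]'

```text
t: 19.5
ee_pos: [0.5744, -0.0115, 0.0474]
tool_rot: [0.001, 0.78, -0.626, 0.001]
ft_force: [1.8, -6.5, -0.2]
finger_gap: 0.002
```

```bash
python3 st.py;  python3 - <<'E'
from h import *
c=cam('scene'); cv2.imwrite('pics/s5.png',cv2.resize(c['pixels'][200:300,290:430],None,fx=5,fy=5,interpolation=cv2.INTER_CUBIC))
print([env.get_state()['ft_force'].round(1).tolist()])
E
```

```text
t 19.5 pos [ 0.5744 -0.0115  0.0474] yawx -77.47 F [ 1.77 -6.47 -0.17] M [-1.46 -0.33 -0.07] gap 0.002 q [-0.019  0.419 -0.379  0.772 -0.002 -1.808]
[[2.2, -7.7, -0.2]]
```

View pics/s5.png

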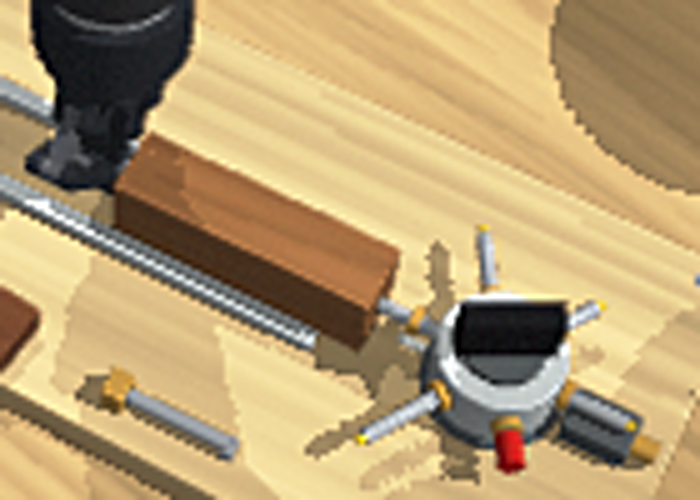

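The blank butts the rod at (385,305) and no yellow is showing. I'll press slightly more and hold.

Emit:
send_rows --deltas '[[[-0.2,0,0,0,0,0,0],[-0.4,0,0,0,0,0,0],[-0.4,0,0,0,0,0,0],[-0.4,0,0,0,0,0,0],[-0.4,0,0,0,0,0,0],[-0.4,0,0,0,0,0,0],[-0.4,0,0,0,0,0,0],[-0.4,0,0,0,0,0,0]]]'

```text
t: 20.55
ee_pos: [0.5744, -0.0114, 0.0475]
tool_rot: [0.001, 0.78, -0.626, 0.001]
ft_force: [0.8, -8.2, -0.2]
finger_gap: -0.003
```

```bash
python3 st.py
```

```text
t 20.55 pos [ 0.5744 -0.0114  0.0475] yawx -77.48 F [ 0.78 -8.21 -0.18] M [-1.62 -0.36  0.02] gap -0.003 q [-0.018  0.419 -0.379  0.772 -0.003 -1.807]
```

Emit:
send_rows --deltas '[[[0.5,0,0,0,0,0,0],[1,0,0,0,0,0,0],[1.5,0,0,0,0,0,0],[2,0,0,0,0,0,0],[4,0,0,0,0,0,0],[9,0,0,0,0,0,0],[16,0,0,0,0,0,0],[22,0,0,0,0,0,0]]]'

```text
t: 21.55
ee_pos: [0.5788, -0.0318, 0.0473]
tool_rot: [-0.0, 0.78, -0.625, -0.0]
ft_force: [-0.4, 0.8, 0.5]
finger_gap: 0.0
```

Emit:
send_rows --deltas '[[[8,0,0,0,0,0,0],[15,0,-15,0,0,0,0],[20,0,-40,0,0,0,0],[25,0,-75,0,0,0,0],[25,0,-110,0,0,0,0],[25,0,-140,0,0,0,0],[25,0,-155,0,0,0,0],[25,0,-160,0,0,0,0]]]'

```text
t: 22.55
ee_pos: [0.5846, -0.0559, 0.2084]
tool_rot: [-0.0, 0.78, -0.625, 0.001]
ft_force: [-0.4, -0.5, -0.0]
finger_gap: 0.003
```

```bash
python3 st.py;  python3 - <<'E'
from h import *
c=cam('scene'); a=cv2.resize(c['pixels'][200:300,290:430],None,fx=5,fy=5,interpolation=cv2.INTER_CUBIC); cv2.imwrite('pics/s6.png',a)
b=cv2.imread('pics/s5.png'); d=cv2.absdiff(a,b)[120:480,220:].max(2); print('changed px',(d>40).sum())
E
```

```text
t 22.55 pos [ 0.5846 -0.0559  0.2084] yawx -77.44 F [-0.41 -0.49 -0.03] M [-0.04 -0.05  0.01] gap 0.003 q [-0.095  0.305 -0.144  1.121  0.    -1.885]
changed px 218
```

View pics/s6.png

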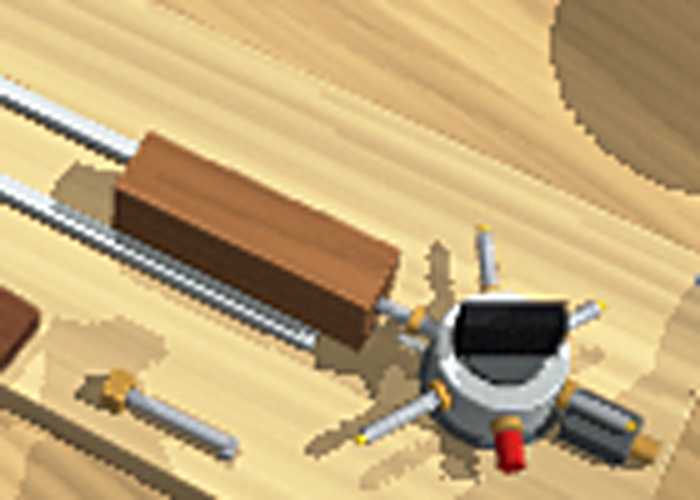

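The blank is still butted at (385,303), and it looks the same as it did while pressed. It lies flat, the robot is clear, and the bystanders in this view haven't moved. Handing in.

```bash
python3 -c "
from rig import env
print(env.job_done())"
```

```text
the job is handed in; nothing more can be done
None
```

The job is handed in at about 22.6 s of the 72 s allowed; it reports no verdict.

- **Turret:** I gripped the bar and turned it three clicks (180° counter-clockwise). The picture afterwards showed red opposite the channel and stop 3, the second rod clockwise from red, pointing down it.
- **Blank:** I pushed it from behind with shut fingers until the rod stopped it. I then pressed for about 2 s. The wrist read 6 to 8.5 N, including about 2 N of sliding friction, so I estimate 4 to 7 N on the stop. That is slightly under the 8 N aim but inside the 3 to 20 N range.
- **Last checks:** After I backed off and lifted clear, the scene view showed the blank still butted and flat, with no yellow pin showing. There was almost no change from the picture taken while pressing, and the wrist force was near zero.
- **Not confirmed:** I could not measure the pin travel or the blank-to-stop force directly. I also did not look again at the bystanders outside the last crop, though the arm touched none of them as far as I know.

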